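Set a rotator shaft to its mark and hold the set-screw collar on the flat

ROBOT

A 6-joint arm with a two-finger parallel gripper is mounted at the origin on a cart in front of the work surface, level with it; the furniture and walls round the work are solid. World frame = base frame: x ahead of the robot, y to its left, z up, the work surface at z = 0. Lengths are in m, angles in rad, forces in N, time in s.
With the tool pointing down it reaches from about 0.35 to 0.975 m from the base axis. Payload 4.9 kg.
Tool frame: the origin (TCP) lies on the centre line of the jaws, within the pads' length; the fingertips stand manip.tip_reach ahead of it and the grasp point (between the pads) is the TCP (manip.tip_reach is the distance from the TCP to the fingertips, in m); z points along the fingers, y is the line along which they close (so a half turn about z gives the same grasp; the last joint's range is limited). The gripper opens to 85 mm and grips with 20 to 120 N. Pads are 22 mm wide; open, the fingers measure 114 mm over their backs; the gripper's body (76 mm by 85 mm) begins 54 mm behind the grasp point. The pads swing forward as they close: fully open they stand 13 mm farther back than shut.
Start: joints at [-1.384, 0.053, 1.613, -0, 1.476, -0.119], TCP at [0.188, -0.596, 0.25] pointing down, gripper open.
Joint ranges: [-3.01, 3.01], [-1.01, 2.22], [0.06, 2.58], [-1.02, 4.17], [0.09, 2.62], [-3.14, 3.14]. Speed limits (rad/s): [2.57, 2.57, 3.14, 3.14, 3.14, 3.14].

INTERFACE

Orientations are given as a unit quaternion [w, x, y, z].
In Python, from plant import manip gives the robot as it stands. The module is installed in compiled form; this text tells all that it offers.
- The arm moves only by the tool move_arm, never from a script. Its argument "rows" is a list of rows, each a list of 7 numbers: the shift along the tool's x, y, z in cm, then the turn, a rotation vector about the tool's x, y, z in degrees, then the opening, from -1 (shut) to 1 (fully open). In form: [[tx, ty, tz, ax, ay, az, jaw], ...]. A call has 1 to 20 rows; each row shifts and turns the commanded pose from where the row before left it, along the tool's axes as they then stand; what a row does not reach is not made up. A row lasts 1/12 s, in which the tool goes at most 41.7 mm and 7.16 degrees, less where a joint would pass 70% of its speed; a pose out of reach is approached as far as the arm can. A call is refused whole if a number of a shift passes 4.17 or a number of a turn 7.16, either way. A call with a gripper value outside its range is refused whole. The fingers move at their own pace and stop on an object; the grip force is fixed at half the most. Time passes only in rows, so rows that do not move let the fingers close. It gives the time, the measured TCP pose, the force, the opening and the grip force at its end, in the units of the state.
- manip.state(): the state, without advancing time (a new reading comes with each control period).
- manip.grab_frame(name): name is "side" or "top" or "wrist"; returns a dict with "img" (400x640x3 uint8, blue, green, red), "mtx" (3x3 intrinsics, pixels), "R" (3x3) and "t" (3): a world point X has camera coordinates R X + t. Camera axes: x right, y down, z forward; pixel columns grow to the right and rows downward; lengths in m; the calibration is good to about 2 mm. The wrist camera is an equidistant fisheye: a pixel r from the principal point sees the ray r / f radians off the axis. A picture is of the moment at which its call begins. There is no depth.
- manip.job_done(): hands the job in; it is judged then, once.
The state is a dict: "time": time; "joint_pos": joint angles; "joint_vel": joint speeds; "joint_efforts": joint torques, N m; "tool_pos": TCP position; "tool_rot": TCP orientation; "contact_force": force on the tool from outside, world axes, zero at the start; "ft_torque": the same for the moment, N m; "gripper_width": opening from 0.0 (shut) to 1.0 (fully open); "grasp_force": force on a finger pad.
Only numpy, scipy, OpenCV 4.12 (cv2) and the standard library are available. Lean on these libraries where they do the work, as an engineer would, in place of code of your own. Each camera call takes 0.05 s, during which the arm holds its last target. There are 200 camera calls.

TASK

Take the steel shaft of the rotator drive between the fingers and turn it until its flat faces the raised rib on the drive's top. Then pick up the collar and slide it onto the shaft with its thumb screw over the flat, so that the screw also points along the rib; lower it until the end of the shaft stands out above the collar, but keep the collar clear of the flange below. Finish while holding the collar there in the fingers, ready for the screw to be tightened, and leave the timer, tape, bottle and pen where they are.

Things in the scene. Friction and masses are not known exactly. Their poses are not given: they have to be found in the camera images.
- drive: Rotator drive, fixed on the bench: foot plate 130 x 110 x 8 mm, grey housing 100 (x) x 84 (y) mm, top 56 mm above the bench, and on it a round aluminium flange, 52 mm across, top 62 mm above the bench. The upright steel shaft rises from the flange's middle. Origin: on the shaft axis, at bench level; z up; -x points from the shaft along the raised rib.
- index_rib (a point): Middle of the raised rib's top, 37 mm from the shaft axis along the drive's -x and 62 mm above the bench. The rib is 22 mm long, 6 mm wide, 6 mm high on the housing (its top is level with the flange).
- shaft: The shaft; its vertical axis stands fixed in the drive. Origin: on the axis at the flange's top. Its -x points straight out of the flat, so its yaw equals the drive's when the flat faces the rib. It starts 0.7 rad or more off that, turns without stops both ways, and friction (0.04 N m, no spring) keeps it where it is left.
- shaft_tip (a point): Centre of the shaft's top end, on the axis, 60 mm above the flange (122 mm above the bench). The shaft is 18 mm in diameter with one flat, 4 mm deep and 15 mm wide, from 6 mm above the flange to the top; fingers closed squarely over the flat read 14 mm, elsewhere up to 18 mm. The top edge has a 2 mm chamfer.
- shaft_flat (a point): Middle of the flat, 5 mm from the shaft axis, 33 mm above the flange. It turns with the shaft: its -x axis points straight out of the flat, z is up.
- collar: Loose aluminium collar, about 90 g, flat on the bench: 44 mm outside, 22 mm tall, bore 22 mm. A thumb screw goes through its wall along its -x at half height: knurled head 13 mm thick, ending 39 mm from the axis; inside, its 5 mm tip reaches to 7 mm from the axis, so it passes the shaft only with the screw over the flat (within 25 degrees); play 2 mm. Origin: centre of underside, z up.
- screw_head (a point): Outer end of the thumb screw's head, 39 mm from the collar axis along the collar's -x, 11 mm above its underside.
- timer: Lab timer 74 x 64 x 21 mm, loose, not to be disturbed. Origin: centre of the underside.
- tape: Roll of brown tape 93 mm across, 48 mm tall, loose, not to be disturbed. Origin: centre of the underside.
- bottle: White reagent bottle 38 mm across, 122 mm tall, loose, not to be disturbed. Origin: centre of the underside.
- pen: Marker pen 12 x 136 x 10 mm along its y, loose, not to be disturbed. Origin: centre of the underside.
There are look-alikes about, which are no part of the job. Leave any black look-alike of the collar alone.

How it is judged:
By the outcome, as a careful person would: the job done as asked, in the order asked, and still so for the second after the job is handed in, while the arm keeps its last pose, push and grip.
It also fails if it takes over 64 s, if anything falls off the work surface, if the arm or the gripper's body presses on something with over 40 N, if the wrist force passes 120 N, or if a joint passes its speed limit or range.

## Working session

There is one attempt and no reset: what is moved stays moved. The work goes in short steps, Python scripts to look and compute and a tool call to move; the robot and the scene stay as the last step left them, time stands still between calls to the robot, and variables do not carry over. Pictures are saved under pics/ and viewed, at most 10 in all, crops included, and the job is handed in when it is done.

Besides the shell and the picture viewer there is one more tool, called after "Emit:" as name(argument=value, ...), one argument or row to a line, values as JSON. move_arm: Moves the arm, as the interface text tells. Its arguments: {"type":"object","properties":{"rows":{"type":"array","items":{"type":"array","items":{"type":"number"}}}},"required":["rows"]}

```bash
mkdir -p pics; cat > h.py <<'E'
import numpy as np, cv2
from plant import manip
def grab(n,save=None):
    f=manip.grab_frame(n)
    if save: cv2.imwrite('pics/'+save,f['img'])
    np.savez('pics/'+n+'.npz',**{k:np.array(f[k]) for k in('img','mtx','R','t')})
    return f
def ray(f,u,v,fish=False):
    K=f['mtx'];x=(u-K[0,2])/K[0,0];y=(v-K[1,2])/K[1,1]
    if fish:
        r=np.hypot(x,y);d=np.array([x/r*np.sin(r),y/r*np.sin(r),np.cos(r)]) if r>0 else np.array([0,0,1.])
    else: d=np.array([x,y,1.])
    R=np.array(f['R']);return -R.T@f['t'],R.T@d/np.linalg.norm(d)
def plane(f,u,v,z,fish=False):
    c,d=ray(f,u,v,fish);return c+d*(z-c[2])/d[2]
def tri(*rays):
    A=np.zeros((3,3));b=np.zeros(3)
    for c,d in rays:
        P=np.eye(3)-np.outer(d,d);A+=P;b+=P@c
    x=np.linalg.solve(A,b);return x,[np.linalg.norm((np.eye(3)-np.outer(d,d))@(x-c)) for c,d in rays]
def proj(f,X,fish=False):
    K=f['mtx'];p=np.array(f['R'])@np.array(X)+f['t']
    if fish:
        th=np.arctan2(np.hypot(p[0],p[1]),p[2]);p=np.array([p[0],p[1],0])/np.hypot(p[0],p[1])*th;q=p
    else:q=p/p[2]
    return np.array([K[0,0]*q[0]+K[0,2],K[1,1]*q[1]+K[1,2]])
E
python3 - <<'E'
from h import *
for n in('side','top','wrist'):
    f=grab(n,n+'0.png');print(n,f['mtx'],-np.array(f['R']).T@f['t'],f['R'][2])
print(manip.state(),manip.tip_reach)
i=[cv2.imread('pics/%s0.png'%n) for n in('side','top')]
E
```

```text
side [[371.74439186   0.         314.81352545]
 [  0.         371.74439186 203.24229579]
 [  0.           0.           1.        ]] [ 0.44832705 -0.7359514   0.6689125 ] [ 0.03108029  0.78268621 -0.62164002]
top [[424.3882586    0.         320.44652856]
 [  0.         424.3882586  196.28675977]
 [  0.           0.           1.        ]] [ 0.42359442 -0.02691364  1.27821131] [ 0.06560242 -0.02643965 -0.9974955 ]
wrist [[309.70691629   0.         320.09125589]
 [  0.         309.70691629 199.3030035 ]
 [  0.           0.           1.        ]] [ 0.25523694 -0.57558267  0.37321553] [-0.26427193 -0.08107532 -0.96103441]
{'time': 0.15, 'joint_pos': array([-1.38398629e+00,  5.32301770e-02,  1.61400609e+00, -1.18820954e-06,
        1.47603078e+00, -1.19011858e-01]), 'joint_vel': array([-0.00048139, -0.00090802, -0.00392478, -0.00038646,  0.00142681,
       -0.00124206]), 'joint_efforts': array([ 2.70000610e-04, -3.94241095e+01, -3.70723450e+01, -1.15772596e-04,
        4.71255044e-03,  1.76032518e-05]), 'tool_pos': array([ 0.18807731, -0.59553193,  0.24931352]), 'tool_rot': array([-8.36697244e-04,  9.88331528e-01,  1.52315757e-01, -2.89658748e-05]), 'contact_force': array([-0.26148432, -0.1302117 , -0.68472841]), 'ft_torque': array([-0.00709992,  0.02770524, -0.04349144]), 'grasp_force': 0.0, 'gripper_width': 1.0004136645608155} 0.019
```

View pics/top0.png

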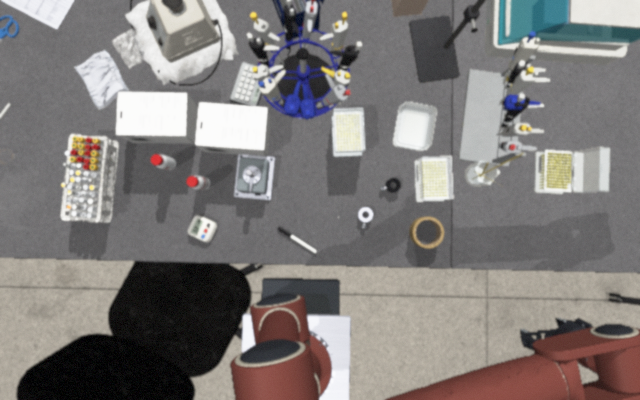

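View pics/side0.png

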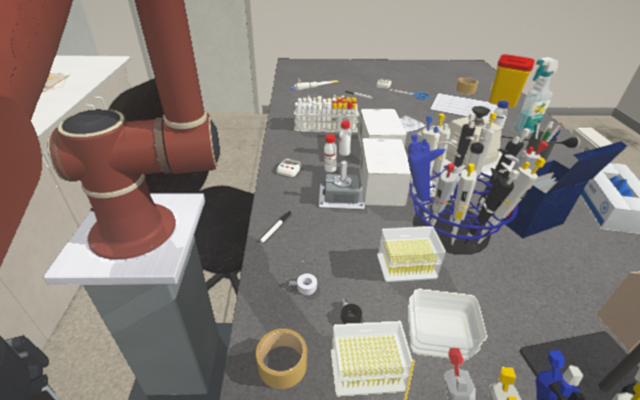

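The top view shows the drive at (254,176). There are two ring-like things with screws: the light aluminium one at top (365,214) / side (306,284), and a black one at top (391,185) / side (350,312). The aluminium one fits the description and the black is the look-alike. One enlarged crop will confirm this.

```bash
python3 - <<'E'
from h import *
t=cv2.imread('pics/top0.png');s=cv2.imread('pics/side0.png')
c=lambda i,u,v,w:cv2.resize(i[v-w*3//4:v+w*3//4,u-w:u+w],(400,300),interpolation=cv2.INTER_CUBIC)
cv2.imwrite('pics/crop1.png',np.vstack([np.hstack([c(t,254,176,32),c(t,372,208,32)]),np.hstack([c(s,343,182,40),c(s,315,290,40)])]))
T=dict(np.load('pics/top.npz'));S=dict(np.load('pics/side.npz'))
print(plane(T,254,176,.06),plane(T,365,214,.022),plane(S,306,284,.022),plane(T,361.5,228,.011))
E
```

```text
[0.55676484 0.13329037 0.06      ] [ 0.45724921 -0.19383705  0.022     ] [ 0.45416508 -0.20664742  0.022     ] [ 0.41547432 -0.18562137  0.011     ]
```

View pics/crop1.png

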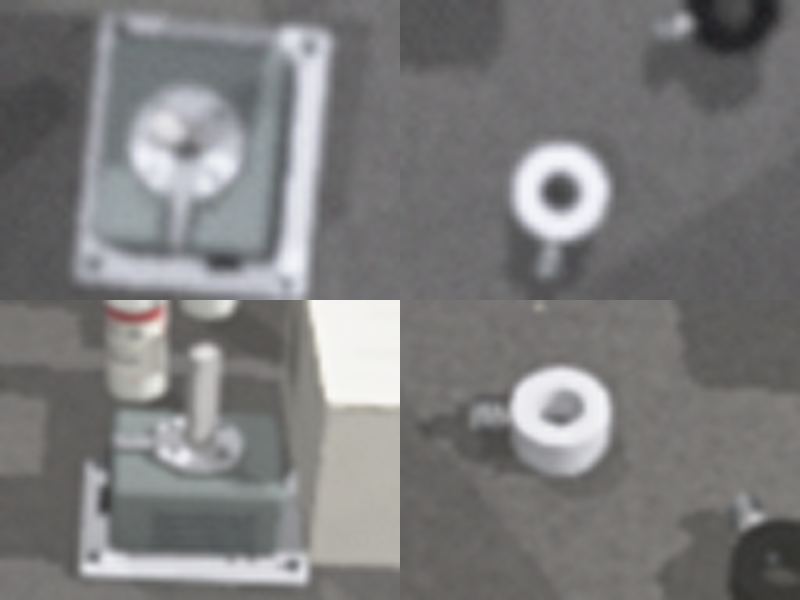

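The crop confirms it. The aluminium ring at top (366,215) has its knurled screw pointing toward the robot, and the ring at upper right is black, so I leave that one alone. The rib points toward the robot too. I'll go over the collar, squaring the tool to world axes.

Emit:
move_arm(
  rows=[
    [0,0,0,0,0,5.83,1],
    [0,0,0,0,0,5.83,1],
    [0,0,0,0,0,5.83,1],
    [1.6,-3.33,0,0,0,0,1],
    [1.6,-3.33,0,0,0,0,1],
    [1.6,-3.33,0,0,0,0,1],
    [1.6,-3.33,0,0,0,0,1],
    [1.6,-3.33,0,0,0,0,1],
    [1.6,-3.33,0,0,0,0,1],
    [1.6,-3.33,0,0,0,0,1],
    [1.6,-3.33,0,0,0,0,1],
    [1.6,-3.33,0,0,0,0,1],
    [1.6,-3.33,0,0,0,0,1],
    [1.6,-3.33,0,0,0,0,1],
    [1.6,-3.33,0,0,0,0,1],
    [0,0,0,0,0,0,1],
    [0,0,0,0,0,0,1],
  ],
)

```text
time: 1.57
tool_pos: [0.3803, -0.1948, 0.2501]
tool_rot: [0.0, 1.0, 0.002, -0.0]
contact_force: [0.2, -0.3, -0.4]
gripper_width: 0.996
grasp_force: 0.0
```

```bash
python3 - <<'E'
from h import *
f=grab('wrist','w1.png');np.savez('pics/wc.npz',**{k:np.array(f[k]) for k in('img','mtx','R','t')})
s=manip.state();print(s['time'],s['tool_pos'],s['tool_rot'],s['contact_force'],-f['R'].T@f['t'],f['R'])
print(proj(f,(.457,-.2,.022),True),proj(f,(.553,.133,.062),True))
E
```

```text
1.6167 [ 0.37994197 -0.195938    0.25011898] [ 2.07411862e-04  9.99999224e-01  1.20747794e-03 -2.27918369e-04] [-0.16790906 -0.23837649  0.71258492] [ 0.45076681 -0.19543855  0.37411979] [[ 4.08348690e-03 -9.99991653e-01  1.37493456e-04]
 [-9.60890190e-01 -3.88574267e-03  2.76902408e-01]
 [-2.76899562e-01 -1.26284347e-03 -9.60898037e-01]]
[324.14196917 106.94863669] [64.84631863 54.63585776]
```

View pics/w1.png

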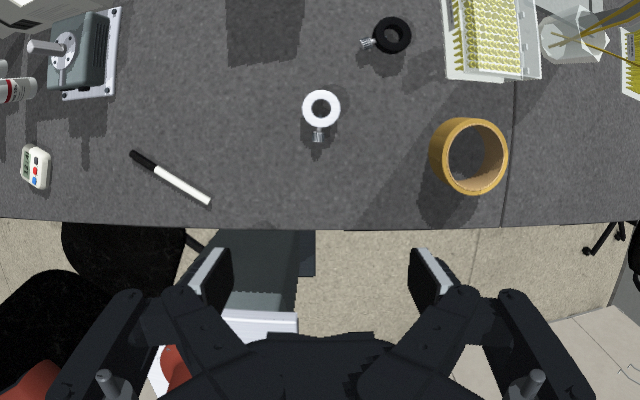

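The wrist view shows the collar ring at (321,107) with its screw at (317,139), the pen at (170,178), the tape at (468,156) and the drive at (75,50). Next I go over the shaft.

Emit:
move_arm(
  rows=[
    [1.0,-3.28,0.5,0,0,0,1],
    [1.0,-3.28,0.5,0,0,0,1],
    [1.0,-3.28,0.5,0,0,0,1],
    [1.0,-3.28,0.5,0,0,0,1],
    [1.0,-3.28,0.5,0,0,0,1],
    [1.0,-3.28,0.5,0,0,0,1],
    [1.0,-3.28,0.5,0,0,0,1],
    [1.0,-3.28,0.5,0,0,0,1],
    [1.0,-3.28,0.5,0,0,0,1],
    [1.0,-3.28,0.5,0,0,0,1],
    [0,0,0,0,0,0,1],
    [0,0,0,0,0,0,1],
  ],
)

```text
time: 2.62
tool_pos: [0.4801, 0.1314, 0.1994]
tool_rot: [0.0, 1.0, 0.0, -0.001]
contact_force: [-0.6, -0.3, 1.5]
gripper_width: 0.998
grasp_force: 0.0
```

```bash
python3 - <<'E'
from h import *
f=grab('wrist');np.savez('pics/ws.npz',**{k:np.array(f[k]) for k in('img','mtx','R','t')})
u,v=proj(f,(.553,.133,.10),True).astype(int);print(u,v)
u0,v0=max(u-80,0),max(v-60,0);print(u0,v0)
cv2.imwrite('pics/c2.png',cv2.resize(f['img'][v0:v0+120,u0:u0+160],(800,600),interpolation=cv2.INTER_CUBIC))
# collar: light blobs
for n,sl in(('top',(210,218,361,371)),('side',(268,300,290,320)),('wc',(85,130,300,345))):
    g=dict(np.load('pics/%s.npz'%n));im=g['img'];m=(im.min(2)>165).astype(np.uint8)
    k,l,s,c=cv2.connectedComponentsWithStats(m)
    a=l[sl[0]:sl[1],sl[2]:sl[3]];a=a[a>0];i=np.bincount(a).argmax()
    cn=max(cv2.findContours((l==i).astype(np.uint8),0,cv2.CHAIN_APPROX_NONE)[0],key=len)
    print(n,s[i],c[i],cv2.fitEllipse(cn))
E
```

```text
316 108
236 48
top [358 207  15  16 156] [365.13461538 214.10897436] ((365.1155090332031, 214.14601135253906), (14.277254104614258, 14.913172721862793), 171.7820587158203)
side [297 273  20  22 270] [307.32222222 282.5037037 ] ((307.3028259277344, 282.4075927734375), (17.464859008789062, 21.04496192932129), 134.62396240234375)
wc [302  90  38  38 830] [320.6060241 108.0686747] ((320.6318664550781, 108.0405502319336), (36.825347900390625, 37.33746337890625), 88.16851806640625)
```

View pics/c2.png

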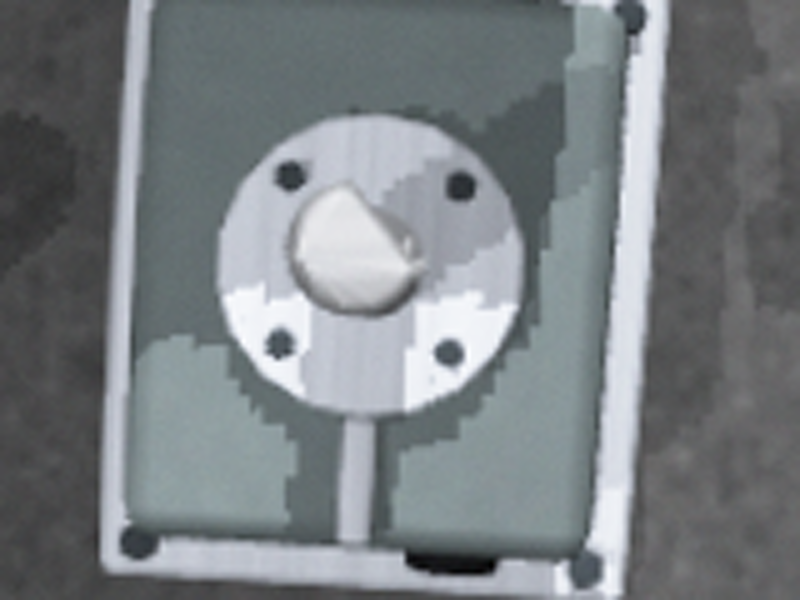

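The close view shows the D-shaped shaft end centred near crop (357,250). Its flat runs from (345,183) to (425,262), facing up-right. The rib runs from flange centre (370,262) down to (355,545). Now to measure.

```bash
python3 - <<'E'
from h import *
L=lambda n:dict(np.load('pics/%s.npz'%n))
W,C,T,S=L('ws'),L('wc'),L('top'),L('side')
w=lambda x,y:(236+x/5-.4,48+y/5-.4)
P=lambda x,y,z:plane(W,*w(x,y),z,True)
# flange circle: enclosing ellipse by pts
pts=np.array([P(x,y,.062) for x,y in [(218,245),(524,262),(372,113),(370,415),(262,160),(478,155),(245,345),(500,345)]])
A=np.c_[2*pts[:,:2],np.ones(8)];s=np.linalg.lstsq(A,(pts[:,:2]**2).sum(1),rcond=None)[0];r=np.sqrt(s[2]+s[0]**2+s[1]**2)
print('flange',s[:2],'r',r)
rib=P(355,543,.062)[:2];d=rib-s[:2];print('rib',rib,np.degrees(np.arctan2(d[1],d[0])),np.linalg.norm(d))
a,b=P(345,183,.122),P(425,262,.122);e=(b-a)[:2];print('flat len',np.linalg.norm(e),'normal deg',np.degrees(np.arctan2(e[0],-e[1])),np.degrees(np.arctan2(-e[0],e[1])), 'mid',(a+b)/2)
# foot plate edges direction
p,q=P(130,20,.008),P(103,565,.008);g=(q-p)[:2];print('foot edge',np.degrees(np.arctan2(g[1],g[0])))
p,q=P(660,20,.008),P(622,590,.008);g=(q-p)[:2];print('foot edge',np.degrees(np.arctan2(g[1],g[0])))
print('tip tri',tri(ray(W,*w(353,248),True),ray(S,344,162)),tri(ray(W,*w(353,248),True),ray(T,222+158/6.25,152+125/6.25)), P(353,248,.122))
print('flange tri',tri(ray(W,*w(371,264),True),ray(S,303+198/5,142+(445-300)/5)),tri(ray(W,*w(371,264),True),ray(T,222+187/6.25,152+143/6.25)))
c=ray(C,320.6,108,True)
print('collar',tri(c,ray(S,307.3,281)),tri(c,ray(T,365.5,214.5)),tri(c,ray(S,307.3,281),ray(T,365.5,214.5)),plane(C,320.6,108,.022,True))
h=plane(C,317.5,141,.011,True);cc=plane(C,320.6,108,.022,True);d=(h-cc)[:2];print('screw',h,np.degrees(np.arctan2(d[1],d[0])),np.linalg.norm(d))
cv2.imwrite('pics/c3.png',cv2.resize(C['img'][83:158,270:370],(800,600),interpolation=cv2.INTER_CUBIC))
E
```

```text
flange [0.56059345 0.13889522] r 0.02550595183728669
rib [0.51307911 0.14182207] 176.4750757565896 0.04760440394838061
flat len 0.01455851883758918 normal deg -45.442733262942525 134.55726673705746 mid [0.56362495 0.13518505 0.122     ]
foot edge 176.22596272476633
foot edge 176.90559709260313
tip tri (array([0.56085872, 0.13934868, 0.11955526]), [np.float64(0.00044099585540868346), np.float64(0.0004409958554087788)]) (array([0.55786085, 0.13866183, 0.15210079]), [np.float64(0.0012173625159045457), np.float64(0.001217362515904447)]) [0.56030303 0.13928638 0.122     ]
flange tri (array([0.55927454, 0.13799963, 0.09063613]), [np.float64(9.156342604887338e-05), np.float64(9.156342604895221e-05)]) (array([0.56021023, 0.13921686, 0.05938596]), [np.float64(0.00039016333149359013), np.float64(0.0003901633314936455)])
collar (array([ 0.45647748, -0.1960407 ,  0.01928677]), [np.float64(0.0006564144374135261), np.float64(0.0006564144374134291)]) (array([ 0.45589604, -0.19604176,  0.01689865]), [np.float64(4.1165251819725794e-05), np.float64(4.116525181953321e-05)]) (array([ 0.45628139, -0.19588466,  0.0190428 ]), [np.float64(0.0004830857371248036), np.float64(0.0008565110857424032), np.float64(0.0004202187440517798)]) [ 0.45578236 -0.19603662  0.022     ]
screw [ 0.41713894 -0.19259256  0.011     ] 174.9070129001085 0.03879658423280542
```

View pics/c3.png

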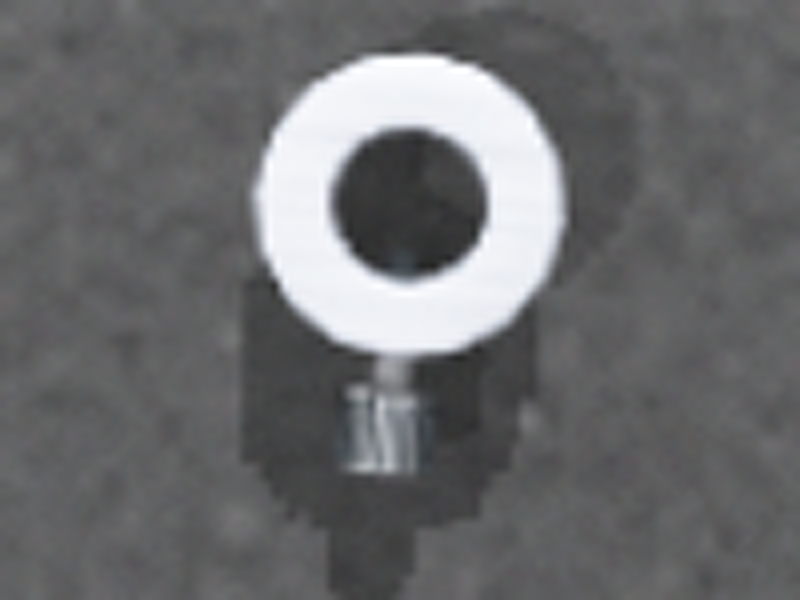

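Measurements agree with the text: tip 0.120 high (0.122 expected), flange about 0.059 by the top view, and collar top about 0.019. The shaft axis is at (0.5605, 0.139), the flat normal at -45°, the rib at 176.5° and the screw at about 175°. I'll centre over the shaft and turn the jaws square to the flat.

Emit:
move_arm(
  rows=[
    [2.01,-0.19,0,0,0,0,1],
    [2.01,-0.19,0,0,0,0,1],
    [2.01,-0.19,0,0,0,0,1],
    [2.01,-0.19,0,0,0,0,1],
    [0,0,0,0,0,-6.37,1],
    [0,0,0,0,0,-6.37,1],
    [0,0,0,0,0,-6.37,1],
    [0,0,0,0,0,-6.37,1],
    [0,0,0,0,0,-6.37,1],
    [0,0,0,0,0,-6.37,1],
    [0,0,0,0,0,-6.37,1],
    [0,0,0,0,0,0,1],
    [0,0,0,0,0,0,1],
  ],
)

```text
time: 3.75
tool_pos: [0.5604, 0.1375, 0.2006]
tool_rot: [0.0, 0.926, 0.377, 0.0]
contact_force: [-0.8, -0.3, -0.2]
gripper_width: 1.0
grasp_force: 0.0
```

```bash
cat >> h.py <<'E'
from scipy.spatial.transform import Rotation as Ro
def goto(x,y,z):
    s=manip.state();q=s['tool_rot'];R=Ro.from_quat([q[1],q[2],q[3],q[0]]).as_matrix()
    d=R.T@(np.array([x,y,z])-s['tool_pos'])*100
    print('t',s['time'],'pos',s['tool_pos'].round(4),'yaw',np.degrees(np.arctan2(R[1,0],R[0,0])).round(2),'z',R[:,2].round(4),'d cm',d.round(2),'F',s['contact_force'].round(1),'q',s['joint_pos'].round(2),'w',round(s['gripper_width']*85,1))
E
python3 - <<'E'
from h import *
T=dict(np.load('pics/top.npz'));S=dict(np.load('pics/side.npz'))
print(tri(ray(T,267,105),ray(S,408,142)),tri(ray(T,266,149),ray(S,408,180)),tri(ray(T,197,145),ray(S,364,138)))
goto(.5605,.139,.098)
E
```

```text
(array([0.71743103, 0.08761385, 0.21240706]), [np.float64(0.004991481865644937), np.float64(0.004991481865644549)]) (array([0.67974845, 0.08674253, 0.09666554]), [np.float64(0.050687776055448316), np.float64(0.0506877760554484)]) (array([0.63393843, 0.28483969, 0.11522464]), [np.float64(0.0022430696229622897), np.float64(0.0022430696229623283)])
t 3.75 pos [0.5604 0.1375 0.2006] yaw 44.3 z [ 4.e-04 -3.e-04 -1.e+00] d cm [ 0.11 -0.11 10.26] F [-0.8 -0.3 -0.2] q [ 0.11 -0.03  1.78 -0.    1.39  0.91] w 85.0
```

Emit:
move_arm(
  rows=[
    [0.11,-0.11,1.46,0,0,0,1],
    [0,0,2.2,0,0,0,1],
    [0,0,2.2,0,0,0,1],
    [0,0,2.2,0,0,0,1],
    [0,0,2.2,0,0,0,1],
    [0,0,0,0,0,0,1],
    [0,0,0,0,0,0,-1],
    [0,0,0,0,0,0,-1],
    [0,0,0,0,0,0,-1],
    [0,0,0,0,0,0,-1],
    [0,0,0,0,0,0,-1],
    [0,0,0,0,0,0,-1],
    [0,0,0,0,0,0,-1],
    [0,0,0,0,0,0,-1],
    [0,0,0,0,0,0,-1],
    [0,0,0,0,0,0,-1],
  ],
)

```text
time: 5.08
tool_pos: [0.5599, 0.142, 0.0991]
tool_rot: [-0.001, 0.925, 0.38, -0.0]
contact_force: [-4.5, 2.9, 6.7]
gripper_width: 0.157
grasp_force: 58.8
```

```bash
python3 - <<'E'
from h import *
goto(.5605,.139,.098)
E
```

```text
t 5.0833 pos [0.5599 0.142  0.0991] yaw 44.62 z [-9.0e-04  1.8e-03 -1.0e+00] d cm [-0.17  0.26  0.11] F [-4.5  2.9  6.7] q [0.12 0.08 1.85 0.   1.21 0.91] w 13.4
```

The opening is 13.4 mm, so the jaws are square on the flat. I now turn it +222° (the long way round keeps joint 6 in range).

Emit:
move_arm(
  rows=[
    [0.1,-0.23,0,0,0,-6.94,-1],
    [-0.024,0,0,0,0,-6.94,-1],
    [-0.024,0,0,0,0,-6.94,-1],
    [-0.024,0,0,0,0,-6.94,-1],
    [-0.024,0,0,0,0,-6.94,-1],
    [-0.024,0,0,0,0,-6.94,-1],
    [-0.024,0,0,0,0,-6.94,-1],
    [-0.024,0,0,0,0,-6.94,-1],
    [-0.024,0,0,0,0,-6.94,-1],
    [-0.024,0,0,0,0,-6.94,-1],
    [-0.024,0,0,0,0,-6.94,-1],
    [-0.024,0,0,0,0,-6.94,-1],
    [-0.024,0,0,0,0,-6.94,-1],
    [-0.024,0,0,0,0,-6.94,-1],
    [-0.024,0,0,0,0,-6.94,-1],
    [-0.024,0,0,0,0,-6.94,-1],
  ],
)

```text
time: 6.42
tool_pos: [0.5586, 0.1391, 0.099]
tool_rot: [-0.002, 0.208, 0.978, -0.002]
contact_force: [-8.9, -5.6, 10.1]
gripper_width: 0.155
grasp_force: 59.9
```

```bash
python3 - <<'E'
from h import *
goto(.5605,.139,.098)
E
```

```text
t 6.4167 pos [0.5586 0.1391 0.099 ] yaw 156.0 z [-0.0041 -0.0029 -1.    ] d cm [-0.18  0.07  0.1 ] F [-8.9 -5.6 10.1] q [ 0.12  0.08  1.85 -0.    1.22 -1.04] w 13.2
```

Emit:
move_arm(
  rows=[
    [0.03,-0.08,0,0,0,-6.9,-1],
    [-0.024,0,0,0,0,-6.9,-1],
    [-0.024,0,0,0,0,-6.9,-1],
    [-0.024,0,0,0,0,-6.9,-1],
    [-0.024,0,0,0,0,-6.9,-1],
    [-0.024,0,0,0,0,-6.9,-1],
    [-0.024,0,0,0,0,-6.9,-1],
    [-0.024,0,0,0,0,-6.9,-1],
    [-0.024,0,0,0,0,-6.9,-1],
    [-0.024,0,0,0,0,-6.9,-1],
    [-0.024,0,0,0,0,-6.9,-1],
    [-0.024,0,0,0,0,-6.9,-1],
    [-0.024,0,0,0,0,-6.9,-1],
    [-0.024,0,0,0,0,-6.9,-1],
    [-0.024,0,0,0,0,-6.9,-1],
    [-0.024,0,0,0,0,-6.9,-1],
    [0,0,0,0,0,0,-1],
    [0,0,0,0,0,0,-1],
  ],
)

```text
time: 7.92
tool_pos: [0.5619, 0.139, 0.0991]
tool_rot: [-0.002, -0.683, 0.731, -0.002]
contact_force: [-4.6, -8.7, 6.0]
gripper_width: 0.16
grasp_force: 58.3
```

```bash
python3 - <<'E'
from h import *
goto(.5605,.139,.098)
E
```

```text
t 7.9167 pos [0.5619 0.139  0.0991] yaw -93.91 z [-9.e-04 -5.e-03 -1.e+00] d cm [0.01 0.14 0.11] F [-4.6 -8.7  6. ] q [ 0.12  0.09  1.84 -0.01  1.21 -2.96] w 13.6
```

Emit:
move_arm(
  rows=[
    [0,0,0,0,0,0,0],
    [0,0,0,0,0,0,0],
    [0,0,0,0,0,0,0],
    [0,0,0,0,0,0,0],
    [0,0,-2.0,0,0,0,0],
    [0,0,-4.0,0,0,0,0],
    [0,0,-4.0,0,0,0,0],
    [-2.0,0,-1.0,0,0,0,1],
    [-2.5,0,0,0,0,0,1],
    [-2.5,0,0,0,0,0,1],
    [0,0,0,0,0,0,1],
    [0,0,0,0,0,0,1],
  ],
)

```text
time: 8.92
tool_pos: [0.5665, 0.2121, 0.2075]
tool_rot: [-0.0, -0.683, 0.73, -0.0]
contact_force: [0.6, 0.2, 0.2]
gripper_width: 1.0
grasp_force: 0.0
```

```bash
python3 - <<'E'
from h import *
goto(.5605,.139,.098)
f=grab('wrist');np.savez('pics/ws2.npz',**{k:np.array(f[k]) for k in('img','mtx','R','t')})
u,v=proj(f,(.5605,.139,.10),True).astype(int);u0,v0=max(u-80,0),max(v-60,0);print(u0,v0)
cv2.imwrite('pics/c4.png',cv2.resize(f['img'][v0:v0+120,u0:u0+160],(800,600),interpolation=cv2.INTER_CUBIC))
E
```

```text
t 8.9167 pos [0.5665 0.2121 0.2075] yaw -93.81 z [-2.e-04 -2.e-04 -1.e+00] d cm [ 7.33  0.11 10.96] F [0.6 0.2 0.2] q [ 0.24  0.04  1.7  -0.    1.4  -2.84] w 85.0
241 49
```

View pics/c4.png

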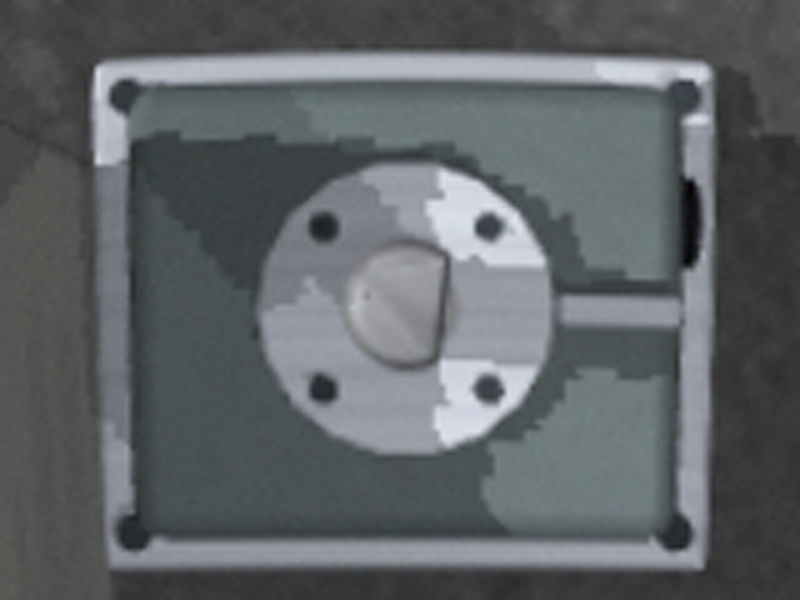

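The flat, now facing the rib, runs from crop (449,257) to (438,360), and the rib runs along (555..680, 310). I'll quantify the residual.

```bash
python3 - <<'E'
from h import *
W=dict(np.load('pics/ws2.npz'))
P=lambda x,y,z:plane(W,241+x/5-.4,49+y/5-.4,z,True)[:2]
ang=lambda d:np.degrees(np.arctan2(d[1],d[0]))%360
pts=np.array([P(x,y,.062) for x,y in [(257,308),(554,308),(405,160),(406,455),(305,200),(505,202),(305,415),(505,410)]])
A=np.c_[2*pts,np.ones(8)];s=np.linalg.lstsq(A,(pts**2).sum(1),rcond=None)[0];print('flange',s[:2],np.sqrt(s[2]+s[:2]@s[:2]))
r=P(680,311,.062);print('rib',ang(r-s[:2]),ang(P(680,311,.062)-P(555,310,.062)))
for a,b in[((449,257),(438,360)),((447,262),(439,355))]:
    e=P(*b,.122)-P(*a,.122);print('flat',ang([e[1],-e[0]]),np.linalg.norm(e))
print('foot',ang(P(712,60,.008)-P(95,65,.008)),ang(P(706,568,.008)-P(110,568,.008)))
t=[P(x,y,.120) for x,y in[(345,305),(400,241),(400,367),(360,262),(362,348)]]
t=np.array(t);A=np.c_[2*t,np.ones(len(t))];s=np.linalg.lstsq(A,(t**2).sum(1),rcond=None)[0];print('tip',s[:2],np.sqrt(s[2]+s[:2]@s[:2]))
# edge pixels of the flat
g=cv2.cvtColor(W['img'],cv2.COLOR_BGR2GRAY).astype(int)
for v in range(98,124,2): print(v,g[v,324:336])
E
```

```text
flange [0.56058456 0.13898891] 0.025459430793236655
rib 176.3414712442173 177.23481058089894
flat 350.28425965363465 0.014032017713713
flat 351.4460803858387 0.012643439939772756
foot 176.71149875623698 176.17556758763308
tip [0.56024741 0.13908723] 0.008714938894329229
98 [113 106  98  91 112 162 190 204 207 210 209 208]
100 [144 144 145 141 130 119  92 158 202 213 196 155]
102 [156 157 155 159 153 131  79 138 150 150 149 151]
104 [157 156 153 154 148 113  80 139 152 153 153 153]
106 [154 154 154 150 142  96  90 128 149 154 154 154]
108 [151 150 149 151 137  83 106 125 142 150 155 152]
110 [142 144 146 143 125  75 121 126 136 147 153 155]
112 [135 136 139 130 108  80 124 127 138 150 152 153]
114 [135 132 131 119  91  73 121 131 147 157 157 156]
116 [137 133 128 117  88  95 133 149 155 155 156 157]
118 [143 140 127 115  89 122 154 159 159 161 160 160]
120 [129 122 110  91  91 153 156 155 157 154 153 157]
122 [ 95  96 111 130 150 208 210 210 210 210 210 212]
```

The flat is about 5.5° short of the rib (roughly 171° against 176.4°), so the shaft lagged in the grip. I'll regrip squarely and turn a little past.

Emit:
move_arm(
  rows=[
    [2.44,-0.06,0,0,0,0,0],
    [2.44,0,0,0,0,0,0],
    [2.44,0,0,0,0,0,0],
    [0,0,0,0,0,0,0],
    [0,0,2.7,0,0,0,0],
    [0,0,2.7,0,0,0,0],
    [0,0,2.7,0,0,0,0],
    [0,0,2.85,0,0,0,0],
    [0,0,0,0,0,0,0],
    [0,0,0,0,0,0,-1],
    [0,0,0,0,0,0,-1],
    [0,0,0,0,0,0,-1],
    [0,0,0,0,0,0,-1],
    [0,0,0,0,0,0,-1],
    [0,0,0,0,0,0,-1],
  ],
)

```text
time: 10.22
tool_pos: [0.562, 0.1378, 0.1001]
tool_rot: [-0.001, -0.682, 0.731, 0.0]
contact_force: [-5.3, -1.2, -0.1]
gripper_width: 0.154
grasp_force: 59.1
```

```bash
python3 - <<'E'
from h import *
goto(.5623,.139,.098); print(manip.state()['ft_torque'])
E
```

```text
t 10.2167 pos [0.562  0.1378 0.1001] yaw -93.93 z [-9.e-04 -6.e-04 -1.e+00] d cm [-0.12 -0.02  0.21] F [-5.3 -1.2 -0.1] q [ 0.11  0.08  1.84 -0.    1.22 -2.96] w 13.1
[-0.17901754  0.71461646 -0.03953991]
```

Emit:
move_arm(
  rows=[
    [0,0,0,0,0,-1,-1],
    [0,0,0,0,0,-1,-1],
    [0,0,0,0,0,-1,-1],
    [0,0,0,0,0,-1,-1],
    [0,0,0,0,0,0,-1],
    [0,0,0,0,0,0,0],
    [0,0,0,0,0,0,0],
    [0,0,0,0,0,0,0],
    [0,0,0,0,0,0,0],
    [0,0,-2.0,0,0,0,0],
    [0,0,-4.0,0,0,0,0],
    [0,0,-4.0,0,0,0,0],
    [-2.0,0,-1.0,0,0,0,0],
    [-2.5,0,0,0,0,0,1],
    [-2.5,0,0,0,0,0,1],
    [0,0,0,0,0,0,1],
    [0,0,0,0,0,0,1],
  ],
)

```text
time: 11.63
tool_pos: [0.5623, 0.2089, 0.2086]
tool_rot: [-0.0, 0.708, -0.706, 0.0]
contact_force: [-0.5, 0.5, -0.7]
gripper_width: 1.001
grasp_force: 0.0
```

```bash
python3 - <<'E'
from h import *
goto(.5605,.139,.098)
f=grab('wrist');np.savez('pics/ws3.npz',**{k:np.array(f[k]) for k in('img','mtx','R','t')})
u,v=proj(f,(.5605,.139,.10),True).astype(int);u0,v0=max(u-40,0),max(v-30,0);print(u0,v0)
cv2.imwrite('pics/c5.png',cv2.resize(f['img'][v0:v0+60,u0:u0+80],(800,600),interpolation=cv2.INTER_CUBIC))
E
```

```text
t 11.6333 pos [0.5623 0.2089 0.2086] yaw -89.82 z [ 8.e-04 -1.e-04 -1.e+00] d cm [ 6.99  0.21 11.06] F [-0.5  0.5 -0.7] q [ 0.23  0.02  1.71 -0.    1.4  -2.91] w 85.1
283 84
```

View pics/c5.png

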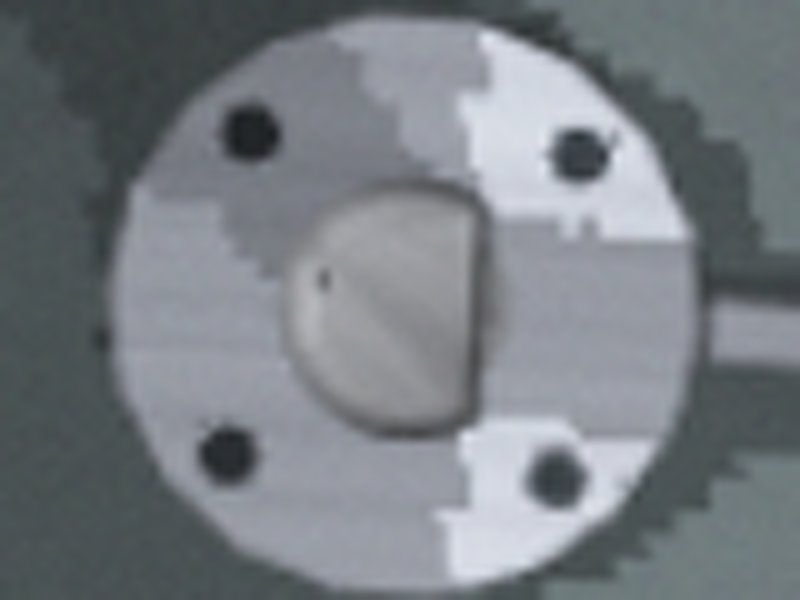

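The flat edge now runs from about crop (480,215) to (470,420), with the rib centre at (755,335). I'll fit it numerically in both frames.

```bash
python3 - <<'E'
from h import *
ang=lambda d:np.degrees(np.arctan2(d[1],d[0]))%360
for n,c0,c1,r0,r1 in(('ws2',325,332,103,119),('ws3',326,334,107,124)):
    W=dict(np.load('pics/%s.npz'%n));g=cv2.cvtColor(W['img'],cv2.COLOR_BGR2GRAY).astype(float)
    X=[]
    for v in range(r0,r1):
        row=g[v,c0:c1];w=np.clip(row.max()*.85-row,0,None)**2;u=(w*np.arange(c0,c1)).sum()/w.sum();X.append(plane(W,u,v,.121,True)[:2])
    X=np.array(X);m=X.mean(0);d=np.linalg.svd(X-m)[2][0];nrm=np.array([-d[1],d[0]]);nrm*=-np.sign(nrm[0]);print(n,'flat',ang(nrm),'rms',np.std((X-m)@nrm),'dist from axis',(m-[.5605,.139])@nrm)
    # rib: bright centroid per col
    u,v=proj(W,(.525,.1412,.062),True);print('rib px',u,v)
    Y=[]
    for c in range(int(u)-9,int(u)+10):
        col=g[int(v)-7:int(v)+8,c];w=np.clip(col-np.median(col)-10,0,None);Y.append(plane(W,c,(w*np.arange(int(v)-7,int(v)+8)).sum()/w.sum(),.062,True)[:2])
    Y=np.array(Y);k=Y.mean(0);d=np.linalg.svd(Y-k)[2][0];d*=-np.sign(d[0]);print('rib dir',ang(d),'from axis',ang(k-[.5605,.139]))
E
```

```text
ws2 flat 169.18084076327824 rms 7.091289469393168e-05 dist from axis 0.004732242353365735
rib px 362.74931955032173 110.3518588456738
rib dir 175.8762009790142 from axis 175.95366648010253
ws3 flat 176.12947084237888 rms 4.3067845047064855e-05 dist from axis 0.004635527192027693
rib px 363.5372304847877 117.11724365795465
rib dir 176.54149583583663 from axis 176.04782943297513
```

Flat at 176.1° against the rib at about 176.2°: done. Now to the collar.

Emit:
move_arm(
  rows=[
    [0,0,0,0,0,6.8,1],
    [0,0,0,0,0,6.8,1],
    [0,0,0,0,0,6.8,1],
    [0,0,0,0,0,6.8,1],
    [0,0,0,0,0,6.8,1],
    [0,0,0,0,0,6.8,1],
    [0,0,0,0,0,6.8,1],
    [0,0,0,0,0,6.8,1],
    [0,0,0,0,0,6.8,1],
    [0,0,0,0,0,6.8,1],
    [0,0,0,0,0,6.8,1],
    [0,0,0,0,0,6.8,1],
    [0,0,0,0,0,6.8,1],
    [0,0,0,0,0,6.8,1],
  ],
)

```text
time: 12.85
tool_pos: [0.5623, 0.2067, 0.208]
tool_rot: [-0.0, 0.049, 0.999, -0.0]
contact_force: [-0.2, 0.7, -0.2]
gripper_width: 1.003
grasp_force: 0.0
```

Emit:
move_arm(
  rows=[
    [0.59,-3.44,0,0,0,0,1],
    [0.59,-3.44,0,0,0,0,1],
    [0.59,-3.44,0,0,0,0,1],
    [0.59,-3.44,0,0,0,0,1],
    [0.59,-3.44,0,0,0,0,1],
    [0.59,-3.44,0,0,0,0,1],
    [0.59,-3.44,0,0,0,0,1],
    [0.59,-3.44,0,0,0,0,1],
    [0.59,-3.44,1.7,0,0,0,1],
    [0.59,-3.44,1.7,0,0,0,1],
    [0.59,-3.44,1.7,0,0,0,1],
    [0.59,-3.44,1.7,0,0,0,1],
    [0,0,0,0,0,0,1],
    [0,0,0,0,0,0,1],
  ],
)

```text
time: 14.02
tool_pos: [0.4529, -0.1985, 0.1388]
tool_rot: [-0.001, 0.047, 0.999, 0.001]
contact_force: [0.6, 0.9, 0.3]
gripper_width: 1.003
grasp_force: 0.0
```

```bash
python3 - <<'E'
from h import *
goto(.456,-.196,.024)
f=grab('wrist');np.savez('pics/wc2.npz',**{k:np.array(f[k]) for k in('img','mtx','R','t')})
u,v=proj(f,(.445,-.196,.02),True).astype(int);u0,v0=max(u-80,0),max(v-60,0);print(u0,v0)
cv2.imwrite('pics/c6.png',cv2.resize(f['img'][v0:v0+120,u0:u0+160],(800,600),interpolation=cv2.INTER_CUBIC))
E
```

```text
t 14.0167 pos [ 0.4529 -0.1985  0.1388] yaw 174.58 z [-0.0024  0.0015 -1.    ] d cm [-0.31  0.26 11.48] F [0.6 0.9 0.3] q [-0.56 -0.17  2.01 -0.    1.3  -2.04] w 85.3
243 130
```

View pics/c6.png

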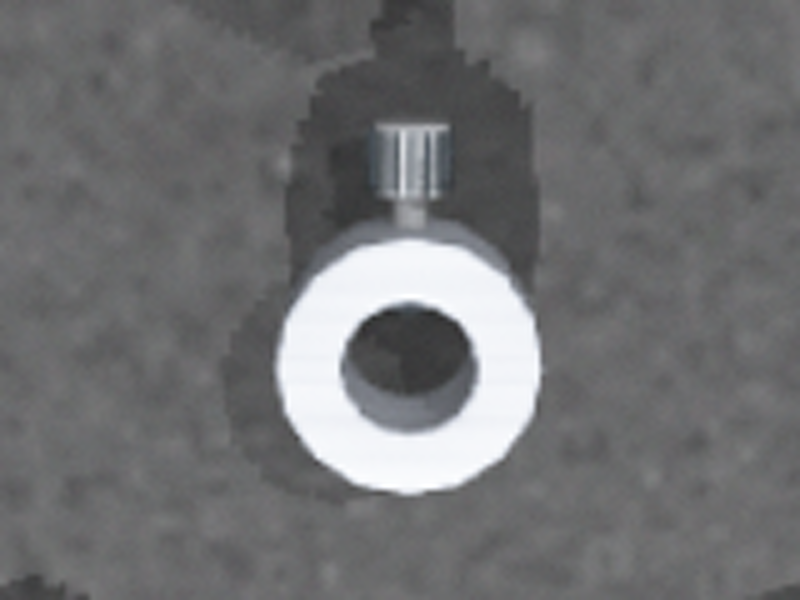

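The ring is centred at crop (409,367), the screw's outer end at (412,124), and the stem at (410,212). Now to place them.

```bash
python3 - <<'E'
from h import *
W=dict(np.load('pics/wc2.npz'));C=dict(np.load('pics/wc.npz'))
g=lambda x,y:(243+x/5-.4,130+y/5-.4)
P=lambda x,y,z:plane(W,*g(x,y),z,True)
c=P(409,367,.022);h=P(413,126,.011);d=(h-c)[:2];print(c,h,np.degrees(np.arctan2(d[1],d[0])),np.linalg.norm(d))
for a in((276,368),(541,368),(409,240),(409,493)):print(P(*a,.022)[:2])
print('head tri',tri(ray(W,*g(412,160),True),ray(C,270+383/8-.4,83+432/8-.4,True)),'top tri',tri(ray(W,*g(409,367),True),ray(C,320.6,108,True)))
goto(c[0],c[1],.024)
E
```

```text
[ 0.45535518 -0.19602364  0.022     ] [ 0.41774228 -0.1917271   0.011     ] 173.48333601860438 0.037857504792401867
[ 0.45346207 -0.21756893]
[ 0.45759164 -0.17461688]
[ 0.43439549 -0.19409478]
[ 0.4771878  -0.19801683]
head tri (array([ 0.42267431, -0.19250225,  0.01530338]), [np.float64(8.06400276393142e-05), np.float64(8.064002763923126e-05)]) top tri (array([ 0.45580378, -0.1960408 ,  0.02049168]), [np.float64(1.6154798092623597e-06), np.float64(1.6154798092735814e-06)])
t 14.0667 pos [ 0.4539 -0.1977  0.1399] yaw 174.7 z [-7.e-04  7.e-04 -1.e+00] d cm [-0.13  0.17 11.59] F [ 0.4 -0.4  0. ] q [-0.56 -0.17  2.01  0.    1.3  -2.04] w 84.8
```

Emit:
move_arm(
  rows=[
    [-0.15,0.18,2.0,0,0,0,1],
    [0,0,2.5,0,0,0,1],
    [0,0,2.5,0,0,0,1],
    [0,0,2.5,0,0,0,1],
    [0,0,1.4,0,0,0,1],
    [0,0,1.0,0,0,0,1],
    [0,0,0,0,0,0,1],
    [0,0,0,0,0,0,-1],
    [0,0,0,0,0,0,-1],
    [0,0,0,0,0,0,-1],
    [0,0,0,0,0,0,-1],
    [0,0,0,0,0,0,-1],
    [0,0,0,0,0,0,-1],
    [0,0,0,0,0,0,-1],
    [0,0,0,0,0,0,-1],
  ],
)

```text
time: 15.32
tool_pos: [0.4577, -0.1958, 0.0234]
tool_rot: [0.001, 0.045, 0.999, -0.001]
contact_force: [-1.1, 1.2, 6.3]
gripper_width: 0.493
grasp_force: 59.9
```

```bash
python3 - <<'E'
from h import *
goto(.5605,.139,.19)
E
```

```text
t 15.3167 pos [ 0.4577 -0.1958  0.0234] yaw 174.85 z [ 0.0027 -0.0011 -1.    ] d cm [ -7.28  34.25 -16.67] F [-1.1  1.2  6.3] q [-0.55  0.01  2.07  0.    1.06 -2.04] w 41.9
```

Gripped. I'll lift, then measure how the collar sits in the jaws.

Emit:
move_arm(
  rows=[
    [0,0,-1.0,0,0,0,-1],
    [0,0,-2.5,0,0,0,-1],
    [0,0,-3.3,0,0,0,-1],
    [0,0,-3.3,0,0,0,-1],
    [0,0,-3.3,0,0,0,-1],
    [0,0,-3.3,0,0,0,-1],
    [0,0,0,0,0,0,-1],
    [0,0,0,0,0,0,-1],
    [0,0,0,0,0,0,-1],
  ],
)

```text
time: 16.07
tool_pos: [0.456, -0.195, 0.1882]
tool_rot: [-0.0, 0.045, 0.999, -0.0]
contact_force: [-0.3, 0.1, -1.3]
gripper_width: 0.495
grasp_force: 61.0
```

```bash
python3 - <<'E'
from h import *
goto(.5605,.139,.19)
s=manip.state();print(s['grasp_force'])
f=grab('wrist');np.savez('pics/wh.npz',**{k:np.array(f[k]) for k in('img','mtx','R','t')})
p=s['tool_pos'];u,v=proj(f,p,True).astype(int);u0,v0=u-100,v-75;print(u,v,u0,v0,f['img'].shape)
I=f['img'];v0=min(v0,250)
cv2.imwrite('pics/c7.png',cv2.resize(I[v0:v0+150,u0:u0+200],(800,600),interpolation=cv2.INTER_CUBIC));print(v0)
E
```

```text
t 16.0667 pos [ 0.456  -0.195   0.1882] yaw 174.85 z [-0. -0. -1.] d cm [-7.41 34.2  -0.18] F [-0.3  0.1 -1.3] q [-0.55 -0.22  1.97 -0.    1.39 -2.04] w 42.1
61.00105047225952
322 271 222 196 (400, 640, 3)
196
```

View pics/c7.png

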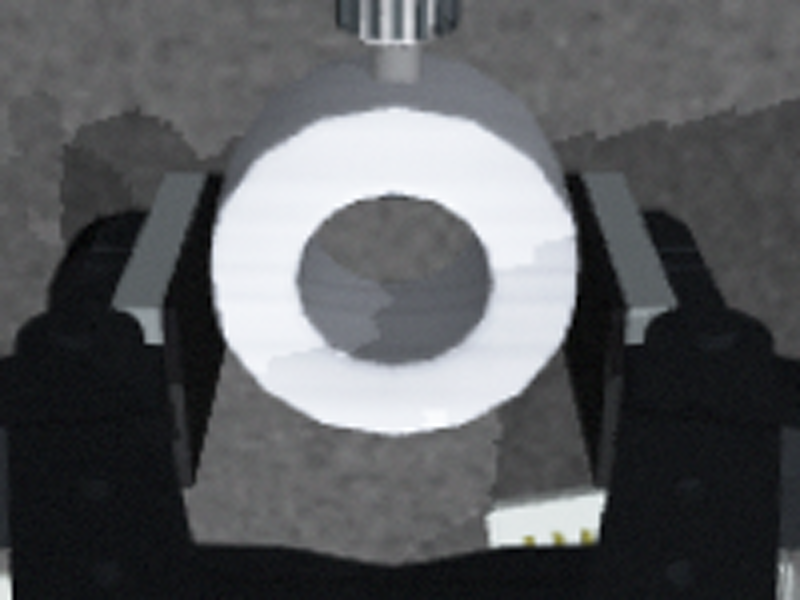

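The collar is held level, ring centre at crop (395,270), screw stem at (398,68), between both pads. I'll work out the offset to the shaft.

```bash
python3 - <<'E'
from h import *
W=dict(np.load('pics/wh.npz'));s=manip.state()['tool_pos']
P=lambda x,y,z:plane(W,222+x/4-.4,196+y/4-.4,z,True)
z=.1882-.0014
pts=np.array([P(x,y,z)[:2] for x,y in[(212,260),(577,260),(396,108),(398,434),(260,165),(530,160),(265,390),(520,398)]])
A=np.c_[2*pts,np.ones(8)];q=np.linalg.lstsq(A,(pts**2).sum(1),rcond=None)[0];print('outer',q[:2],np.sqrt(q[2]+q[:2]@q[:2]))
pts=np.array([P(x,y,z)[:2] for x,y in[(297,280),(493,280),(395,194),(320,225),(470,225)]])
A=np.c_[2*pts,np.ones(5)];b=np.linalg.lstsq(A,(pts**2).sum(1),rcond=None)[0];print('bore',b[:2],np.sqrt(b[2]+b[:2]@b[:2]))
h=P(398,44,z-.011)[:2];d=h-q[:2];print('screw',h,np.degrees(np.arctan2(d[1],d[0])),np.linalg.norm(d))
print('off',q[:2]-s[:2])
E
```

```text
outer [ 0.45428737 -0.19556689] 0.021314917765379596
bore [ 0.45403761 -0.19566994] 0.011199906876394345
screw [ 0.4289705  -0.19304516] 174.31172364790498 0.025442151171096345
off [-0.00122613 -0.0009172 ]
```

Emit:
move_arm(
  rows=[
    [0,0,0,0,0,-1.9,-1],
    [-0.86,3.4,0,0,0,0,-1],
    [-0.86,3.4,0,0,0,0,-1],
    [-0.86,3.4,0,0,0,0,-1],
    [-0.86,3.4,0,0,0,0,-1],
    [-0.86,3.4,0,0,0,0,-1],
    [-0.86,3.4,0,0,0,0,-1],
    [-0.86,3.4,0,0,0,0,-1],
    [-0.86,3.4,0,0,0,0,-1],
    [-0.86,3.4,0,0,0,0,-1],
    [-0.86,3.4,0,0,0,0,-1],
    [0,0,0,0,0,0,-1],
    [0,0,0,0,0,0,-1],
    [0,0,0,0,0,0,-1],
  ],
)

```text
time: 17.28
tool_pos: [0.5603, 0.1393, 0.1861]
tool_rot: [-0.002, 0.028, 1.0, -0.0]
contact_force: [-0.1, -0.3, -0.3]
gripper_width: 0.495
grasp_force: 61.2
```

```bash
python3 - <<'E'
from h import *
goto(.5618,.1394,.15)
E
```

```text
t 17.2833 pos [0.5603 0.1393 0.1861] yaw 176.79 z [-3.7e-03 -9.0e-04 -1.0e+00] d cm [-0.16  0.02  3.61] F [-0.1 -0.3 -0.3] q [ 0.11 -0.01  1.79 -0.    1.37 -1.4 ] w 42.1
```

Emit:
move_arm(
  rows=[
    [0,0,1.5,0,0,0,-1],
    [0,0,0.5,0,0,0,-1],
    [0,0,0,0,0,0,-1],
    [0,0,0,0,0,0,-1],
    [0,0,0,0,0,0,-1],
  ],
)

```text
time: 17.7
tool_pos: [0.5615, 0.1388, 0.1685]
tool_rot: [0.0, 0.029, 1.0, -0.0]
contact_force: [0.5, -0.1, -0.3]
gripper_width: 0.489
grasp_force: 61.2
```

```bash
python3 - <<'E'
from h import *
goto(.5618,.1394,.15)
# bore vs shaft tip through the wrist view
f=grab('wrist');g=cv2.cvtColor(f['img'],cv2.COLOR_BGR2GRAY)
k,l,s,c=cv2.connectedComponentsWithStats((f['img'].min(2)>165).astype(np.uint8))
for i in np.argsort(-s[1:,4])[:3]+1:
    if 250<c[i][0]<390 and c[i][1]>200:
        cn,hi=cv2.findContours((l==i).astype(np.uint8),cv2.RETR_CCOMP,cv2.CHAIN_APPROX_NONE)
        for q in cn:
            if len(q)>30:print('ell',cv2.fitEllipse(q))
print('tip px',proj(f,(.5605,.139,.122),True),'expected ctr', proj(f,(.5604,.139,manip.state()['tool_pos'][2]-.0014),True))
cv2.imwrite('pics/hold.png',f['img'])
E
```

```text
t 17.7 pos [0.5615 0.1388 0.1685] yaw 176.7 z [ 2.e-04 -0.e+00 -1.e+00] d cm [-0.03  0.06  1.85] F [ 0.5 -0.1 -0.3] q [ 0.11  0.01  1.8  -0.    1.34 -1.4 ] w 41.6
ell ((320.2457580566406, 263.2980651855469), (80.8129653930664, 90.72160339355469), 89.10200500488281)
ell ((320.1921081542969, 265.6934509277344), (44.06796646118164, 49.84819793701172), 90.8274917602539)
tip px [321.94920769 231.44951973] expected ctr [322.50072989 268.26312778]
```

Emit:
move_arm(
  rows=[
    [-0.03,0.06,0,0,0,0,-1],
    [0,0,0.8,0,0,0,-1],
    [0,0,0.8,0,0,0,-1],
    [0,0,0.5,0,0,0,-1],
    [0,0,0.3,0,0,0,-1],
    [0,0,0.3,0,0,0,-1],
    [0,0,0.3,0,0,0,-1],
    [0,0,0,0,0,0,-1],
    [0,0,0,0,0,0,-1],
  ],
)

```text
time: 18.5
tool_pos: [0.5618, 0.1401, 0.1381]
tool_rot: [-0.0, 0.028, 1.0, 0.0]
contact_force: [-0.4, -0.0, -0.9]
gripper_width: 0.488
grasp_force: 61.2
```

```bash
python3 - <<'E'
from h import *
goto(.5618,.1394,.101);print(manip.state()['ft_torque'])
E
```

```text
t 18.5 pos [0.5618 0.1401 0.1381] yaw 176.76 z [-2.e-04  0.e+00 -1.e+00] d cm [-0.01 -0.07  3.71] F [-0.4 -0.  -0.9] q [ 0.12  0.04  1.82  0.    1.28 -1.4 ] w 41.5
[ 0.01572568 -0.05719247  0.03442515]
```

No contact, and the bore is over the shaft end. Continuing past the screw tip.

Emit:
move_arm(
  rows=[
    [0,0,0.3,0,0,0,-1],
    [0,0,0.3,0,0,0,-1],
    [0,0,0.3,0,0,0,-1],
    [0,0,0.3,0,0,0,-1],
    [0,0,0.3,0,0,0,-1],
    [0,0,0,0,0,0,-1],
  ],
)

```text
time: 19.0
tool_pos: [0.5612, 0.14, 0.1222]
tool_rot: [-0.001, 0.028, 1.0, -0.0]
contact_force: [0.1, 0.6, -1.4]
gripper_width: 0.492
grasp_force: 61.2
```

```bash
python3 - <<'E'
from h import *
goto(.5618,.1394,.104);print(manip.state()['ft_torque'])
E
```

```text
t 19.0 pos [0.5612 0.14   0.1222] yaw 176.76 z [-1.6e-03 -2.0e-04 -1.0e+00] d cm [-0.07 -0.05  1.82] F [ 0.1  0.6 -1.4] q [ 0.12  0.06  1.83  0.    1.26 -1.4 ] w 41.8
[-8.53326583e-03  9.85159965e-05 -5.82188322e-02]
```

Emit:
move_arm(
  rows=[
    [0,0,0.3,0,0,0,-1],
    [0,0,0.3,0,0,0,-1],
    [0,0,0.3,0,0,0,-1],
    [0,0,0.3,0,0,0,-1],
    [0,0,0.3,0,0,0,-1],
    [0,0,0.3,0,0,0,-1],
    [0,0,0,0,0,0,-1],
    [0,0,0,0,0,0,-1],
    [0,0,0,0,0,0,-1],
    [0,0,0,0,0,0,-1],
  ],
)

```text
time: 19.83
tool_pos: [0.562, 0.1401, 0.1055]
tool_rot: [0.0, 0.028, 1.0, 0.0]
contact_force: [-0.1, -0.7, -0.3]
gripper_width: 0.492
grasp_force: 61.2
```

```bash
python3 - <<'E'
from h import *
goto(.5618,.1394,.104);s=manip.state();print(s['ft_torque'],s['grasp_force'])
f=grab('wrist');I=f['img'];z=s['tool_pos'][2]
S=grab('side')
# numeric check: ring in wrist view, tip in wrist view
k,l,st,c=cv2.connectedComponentsWithStats((I.min(2)>165).astype(np.uint8))
for i in np.argsort(-st[1:,4])[:6]+1: print(st[i],c[i].round(1))
print('tip',proj(f,(.5605,.139,.122),True),'ring',proj(f,(.5605,.139,z-.0014),True),'head end',proj(f,(.5605-.0389,.139+.0026,z-.0124),True))
# screw head: bright/dark knurl, columns near head at its row
u,v=proj(f,(.5605-.033,.139+.0022,z-.0124),True).astype(int)
g=cv2.cvtColor(I,cv2.COLOR_BGR2GRAY);print(u,v)
for r in(v-6,v-2,v+2,v+6):print(g[r,u-24:u+25:2])
u,v=proj(f,(.5605,.139,.122),True).astype(int)
for r in(v-10,v-5,v,v+5,v+10,v+16):print('t',g[r,u-24:u+25:3])
E
```

```text
t 19.8333 pos [0.562  0.1401 0.1055] yaw 176.76 z [ 5.e-04  1.e-04 -1.e+00] d cm [ 0.01 -0.07  0.15] F [-0.1 -0.7 -0.3] q [ 0.12  0.08  1.84  0.    1.22 -1.4 ] w 41.9
[-0.00148983  0.06514473 -0.02418537] 61.22375428676605
[ 550  323   90   77 4467] [604.3 370.8]
[ 276  223   90   82 4296] [320.3 262.9]
[   0  284   91  116 3687] [ 35.8 347.9]
[ 246  118  150  130 3116] [318.2 137.2]
[ 449    0   88   46 2184] [490.4  19.5]
[  52  279   66   65 2134] [ 87.9 305.2]
tip [319.75023461 288.23517556] ring [319.78054384 267.37168654] head end [320.59179112 178.4918201 ]
320 191
[103 102 101 103 103  50  58  68 146 114  95 208 159 105 221  89  86 110
  60  72  59 107 106 107 105]
[ 99 102 104 102 100  47  51  66 105 114  85 208 134 104 183  71  59 106
  54  71  61 106 106 106 107]
[ 80 100  99 123 164  58  56  49  99  83  70 143 102 102 155  67  63  99
  57  71  87 148 118 105 106]
[136 150 149 158 177  55  60  47 117  78  63 137  90  89 151  48  82  96
  58  56  97 188 190 192 171]
t [229 218 118 157 155 150 149 150 152 154 152 147 148 159 152 118 226]
t [225 162 146 218 227 224 223 225 226 220 213 210 216 218 198 132 224]
t [234 185 164 206 226 230 220 202 193 188 189 194 194 205 188 114 233]
t [236 235 132 206 198 210 205 195 192 198 203 197 192 193 169 204 234]
t [140 230 243 229 195 207 201 201 210 207 202 198 199 177 240 240 218]
t [114 112 116 112 114 132 142 141 190 166 136 136 125 122 120 118 117]
```

The collar sits at 0.082–0.104 m: 20 mm clear of the flange, with 18 mm of shaft standing above it. There is no contact force, and the screw head projects where the rib direction predicts. Handing in.

```bash
python3 -c "
from plant import manip
print(manip.job_done())"
```

```text
the job is handed in; nothing more can be done
None
```

The job is handed in at about 20 s of the 64 s limit: the flat faces the rib (about 176° against 176°), and the fingers hold the collar on the shaft with its screw along the rib, about 20 mm above the flange with 18 mm of shaft standing out above it.

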